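# Lower the hallway flap onto its supports and stow the baby things on the tray

## Task

Pull both slide-out supports all the way out, and only then lower the flap until it lies level on them. Draw the tray from under the shelf out onto the flap, put every baby thing that is lying on the ledge (of teething ring, sippy lid, rattle, comb and teething stick, whichever are there) into it, then slide the tray back under the shelf until all of it is well behind the hinge line, square to the station. Leave the flap down on its supports, and leave the other things where they are.

Things in the scene. Friction and masses are not known exactly. Their poses are not given: they have to be found in the camera images.
- hinge (a point): Fixed plywood station, a small fold-down bureau 320 mm wide (y), 235 mm deep. This point: middle of the flap's hinge line, 85 mm above the ledge, level with the compartment floor, which runs from here to +x. x points into the station (away from the robot), y left along the hinge, z up. Compartment 296 mm wide inside, back wall 223 mm behind the hinge line.
- shelf_edge (a point): Middle of the lower front edge of the station's shelf, which overhangs the compartment: 95 mm behind and 80 mm above the hinge line. The shelf is 12 mm thick, with a 60 mm upstand along its back. Slanted jambs flank the opening (|y| 148 to 160 mm), reaching 122 mm above and 64 mm behind the hinge line. Axes as the station's.
- flap (a joint): Hinge angle of the drop-front flap, rad: 0 = shut (leaning back 20 degrees from upright, towards the shelf; it starts within 0.1 of this), 0.35 = upright, 1.92 = level, flush with the compartment floor, lying on the supports if they are out; without them it goes on to 2.7. Stiff hinge (friction about 0.55 N m, flap 0.4 kg): it stays where it is left and must be pushed all the way down.
- flap_edge (a point): Middle of the flap's free edge on its inner face, 190 mm from the hinge line. Board 320 mm wide, 12 mm thick, all on the outer side of this face; at the edge a lip, 10 mm wide, stands 6 mm proud of the inner face. Shut: 179 mm above, 65 mm behind the hinge line, with room behind it for fingers from above (shelf top 87 mm lower). No handle: hook fingertips behind the edge, push on the inner face.
- support_left (a joint): Left slide-out support (at y = +110 mm of the station): travel in m, 0 = in, grows as it is pulled out to -x of the station, stop at 0.11. It starts 0 to 0.02 out. Friction about 2 N; it stays where it is left.
- support_right (a joint): Right slide-out support (at y = -110 mm of the station), same as the left one.
- support_left_grip (a point): Place to grip on the left support, at the middle of its cross-section, 60 mm above the ledge: a wooden bar 22 mm wide (y) and 26 mm tall that protrudes under the shut flap. With the support in, this point is 40 mm in front of the hinge line; the bar ends 25 mm farther out, its last 12 mm being a head 36 mm wide. Moves with the support. Axes as the station's.
- support_right_grip (a point): The same on the right support.
- tray_mid (a point): Loose grey plastic tray, about 0.3 kg, outside 160 mm (x) by 266 mm (y) by 36 mm tall, walls 8 mm thick. This point: middle of its inner floor, 14 mm above its underside; walls rise 22 mm above that floor. It starts in the compartment, its middle about 120 mm behind the hinge line, front wall clear of the shelf's edge, so that wall can be hooked or pushed from above.
- ring_mid (a point): Silicone teething ring lying flat: 76 mm across, hole 48 mm, 16 mm thick, so its rim is 14 mm wide. Point at its centre, 8 mm up; z is its axis. 50 g. May be absent.
- lid_mid (a point): Stainless steel sippy lid: disc 74 mm across and 10 mm thick with a round spout 22 mm across and 24 mm tall in the middle of the top, 34 mm tall in all. Point on its axis, 17 mm above the underside; z is its axis. 80 g. May be absent.
- rattle_mid (a point): Plastic rattle dumbbell, 116 mm long along its x: two rounded 36 mm cubes joined by a square bar 20 mm wide and tall, 44 mm of it bare. Point at its centre, 18 mm above the ledge. 90 g. May be absent.
- comb_mid (a point): Plastic comb lying flat, 124 mm long (x), 30 mm wide (y), 10 mm thick. Point at its centre, 5 mm up. 30 g. May be absent.
- stick_mid (a point): Wooden teething stick lying flat, 98 mm long (x), 26 mm wide (y), 16 mm thick, rounded edges, two dark dots. Point at its centre, 8 mm up. 40 g. May be absent.
- cup: Bystander: white ceramic cup, 68 mm across, 70 mm tall, standing among the baby things. Origin under its centre.
- jar: Bystander: jar, 60 mm across, 80 mm tall, on top of the station's shelf. Origin under its centre.
- bottle: Bystander: bottle, 60 mm across, 160 mm tall, beside the station on the left. Origin under its centre.
- carton: Bystander: cardboard box 70 x 120 x 80 mm beside the station on the right. Origin under its centre.
- brush: Bystander: hand brush on the ledge near the robot, right. Origin under its middle.
- bowl: Bystander: small bowl, 110 mm across, 45 mm tall, near the robot, left. Origin under its centre.
There are look-alikes about, which are no part of the job. Of the things that look like the part that bears rattle_mid, the largest one is meant.

How it is judged:
On the way, in this order (a step that is already met when the one before it is completed fails the run):
1. both supports are pulled out (more than 90 mm) while the flap is still up (value of joint each of support_left, support_right above 0.09 m and value of joint flap below 0.9 rad), for 0.2 s.
2. the flap lies level on both supports (value of joint each of support_left, support_right above 0.09 m and value of joint flap between 1.85 and 2.02 rad), for 0.2 s.
3. the tray is drawn out onto the flap (its middle over 60 mm in front of the hinge line) (all of step 2 and angle between tray_mid's own z axis and vertical below 0.1 rad and x of tray_mid in the frame of hinge below -0.06 m), for 0.2 s.
4. every baby thing that is there lies in the tray on the flap (all of step 2 and x of tray_mid in the frame of hinge below -0.04 m and x of ring_mid in the frame of tray_mid between -0.075 and 0.075 m and y of ring_mid in the frame of tray_mid between -0.128 and 0.128 m and z of ring_mid in the frame of tray_mid between -0.005 and 0.05 m and x of lid_mid in the frame of tray_mid between -0.075 and 0.075 m and y of lid_mid in the frame of tray_mid between -0.128 and 0.128 m and z of lid_mid in the frame of tray_mid between -0.005 and 0.05 m and x of rattle_mid in the frame of tray_mid between -0.075 and 0.075 m and y of rattle_mid in the frame of tray_mid between -0.128 and 0.128 m and z of rattle_mid in the frame of tray_mid between -0.005 and 0.05 m and x of comb_mid in the frame of tray_mid between -0.075 and 0.075 m and y of comb_mid in the frame of tray_mid between -0.128 and 0.128 m and z of comb_mid in the frame of tray_mid between -0.005 and 0.05 m and x of stick_mid in the frame of tray_mid between -0.075 and 0.075 m and y of stick_mid in the frame of tray_mid between -0.128 and 0.128 m and z of stick_mid in the frame of tray_mid between -0.005 and 0.05 m), for 0.2 s.
At the end, for the whole second after the job is handed in: Supports over 90 mm out, flap level on them (1.85 to 2.02 rad), every baby thing present inside the tray walls, tray flat in the compartment with its middle 95 to 150 mm behind the hinge line (front wall at least 15 mm behind it) and turned less than 0.15 rad (all of step 2 and x of ring_mid in the frame of tray_mid between -0.075 and 0.075 m and y of ring_mid in the frame of tray_mid between -0.128 and 0.128 m and z of ring_mid in the frame of tray_mid between -0.005 and 0.05 m and x of lid_mid in the frame of tray_mid between -0.075 and 0.075 m and y of lid_mid in the frame of tray_mid between -0.128 and 0.128 m and z of lid_mid in the frame of tray_mid between -0.005 and 0.05 m and x of rattle_mid in the frame of tray_mid between -0.075 and 0.075 m and y of rattle_mid in the frame of tray_mid between -0.128 and 0.128 m and z of rattle_mid in the frame of tray_mid between -0.005 and 0.05 m and x of comb_mid in the frame of tray_mid between -0.075 and 0.075 m and y of comb_mid in the frame of tray_mid between -0.128 and 0.128 m and z of comb_mid in the frame of tray_mid between -0.005 and 0.05 m and x of stick_mid in the frame of tray_mid between -0.075 and 0.075 m and y of stick_mid in the frame of tray_mid between -0.128 and 0.128 m and z of stick_mid in the frame of tray_mid between -0.005 and 0.05 m and angle between tray_mid's own z axis and vertical below 0.1 rad and x of tray_mid in the frame of hinge between 0.095 and 0.15 m and z of tray_mid in the frame of hinge between 0.005 and 0.025 m and angle between the x axis of tray_mid and the x axis of hinge, either way round below 0.15 rad); the robot touches nothing.
It fails at once if the flap is lowered below 45 degrees forward of upright while a support is not out (value of joint flap above 1.15 rad and value of joint any of support_left, support_right below 0.08 m).
It fails at once if one of the other things is moved more than 50 mm (distance of any of cup, jar, bottle, carton, brush, bowl from where it was at the start of the episode above 0.05 m).
Of ring, lid, rattle, comb, stick only 2 to 4 are there at a start; the rules pass over those that are not, and their reading is None.
At some moment in a run one of ring, lid, rattle, comb, stick may be knocked a few centimetres aside while the robot is not near it.
Once in a run the grip may slacken for a moment while it holds something.
It also fails if it takes over 210 s, if anything falls off the work surface, if the arm or the gripper's body presses on something with over 40 N, if the wrist force passes 120 N, or if a joint passes its speed limit or range.

## Robot

A 7-joint arm with a two-finger parallel gripper is mounted at the origin on the work surface. World frame = base frame: x ahead of the robot, y to its left, z up, the work surface at z = 0. Lengths are in m, angles in rad, forces in N, time in s.
With the tool pointing down it reaches from about 0.425 to 0.925 m from the base axis. Payload 6.8 kg.
Tool frame: the origin (TCP) lies at the very end of the fingers, on their centre line; the grasp point (between the pads) lies 19 mm behind it; z points along the fingers, y is the direction in which the jaws open and shut (so a half turn about z gives the same grasp; the last joint's range is limited). The gripper opens to 88 mm and grips with 3 to 60 N. Pads are 20 mm wide; open, the fingers measure 115 mm over their backs; the gripper's body (75 mm by 178 mm) begins 61 mm behind the grasp point.
Start: joints at [1.094, 0.477, 0.022, 1.555, -0.011, 1.109, -0.083], TCP at [0.243, -0.63, 0.223] pointing down, gripper open.
Joint ranges: [-2.96, 2.96], [-0.34, 2.1], [-1.41, 1.46], [0.24, 2.44], [-1.37, 4.51], [0.17, 1.92], [-2.96, 2.96]. Speed limits (rad/s): [2.39, 2.39, 3.14, 3.14, 3.14, 3.14, 3.14].

## Interface

Orientations are given as a unit quaternion [w, x, y, z].
In Python, from bench import move_to, servo_line, set_joints, open_jaws, clamp, wait, inverse_kinematics, sense, get_image, Unreachable, hand_in gives the robot as it stands. Calls block until the motion is done:
- move_to(position, orientation): joint-space move of the TCP to a pose.
- servo_line(position, attitude=None, speed=0.15, force_limit=None): straight line of the TCP; attitude=None keeps the orientation; speed is the mean speed in m/s. With force_limit (N) it stops when the force on the tool has changed by that much, and returns True; else False.
- set_joints(angles): joint-space move.
- open_jaws() and clamp(newtons=None): open the fingers fully, or close them until they stop; newtons is the grip in N (None keeps the last).
- wait(seconds).
- inverse_kinematics(position, orientation): joint angles nearest the present ones, or None.
- sense(): the state.
- get_image(name): name is "scene" or "top" or "wrist"; returns a dict with "frame" (420x560x3 uint8, blue, green, red), "vertical_fov" (degrees; the focal length in pixels is half the picture's height over the tangent of half this angle, whatever the lens; pixels are square), "cx", "cy" (the principal point, pixels), "R" (3x3) and "t" (3): a world point X has camera coordinates R X + t. Camera axes: x right, y down, z forward; pixel columns grow to the right and rows downward; lengths in m; the calibration is good to about 2 mm. A picture is of the moment at which its call begins. There is no depth.
A pose or a line that the arm cannot do raises Unreachable and nothing moves.
- hand_in(): hands the job in, once; it reports no verdict.
The state is a dict: "time": time; "q": joint angles; "joint_vel": joint speeds; "joint_efforts": joint torques, N m; "eef_pos": TCP position; "tool_rot": TCP orientation; "contact_force": force on the tool from outside, world axes, zero at the start; "wrist_torque": the same for the moment, N m; "opening": opening from 0.0 (shut) to 1.0 (fully open).
Only numpy, scipy, OpenCV 4.12 (cv2) and the standard library are available. Lean on these libraries where they do the work, as an engineer would, in place of code of your own. Each camera call takes 0.05 s, during which the arm holds its last target.

## Working session

There is one attempt and no reset: what is moved stays moved. The work goes in short steps, each a Python script; the robot and the scene stay as the last script left them, time stands still between calls to the robot, and variables do not carry over. Pictures are saved under pics/ and viewed, and the job is handed in when it is done.

```bash
ls; mkdir -p pics; python3 - <<'E'
from bench import *
import cv2
s=sense(); print(s)
for n in ["scene","top","wrist"]:
    d=get_image(n); cv2.imwrite(f"pics/{n}0.png",d["frame"]); print(n,d["vertical_fov"],d["cx"],d["cy"],d["R"],d["t"])
E
```

```text
pics
{'time': 0.0, 'q': array([ 1.09390378,  0.4777903 ,  0.02235218,  1.55642386, -0.01148224,
        1.10929371, -0.08310319]), 'joint_vel': array([ 0.00036598, -0.00175337, -0.00012949, -0.0011632 , -0.00069799,
        0.00072048,  0.00100757]), 'joint_efforts': array([-8.75091428e-05, -5.82856357e+01,  1.53486338e+00, -2.72614306e+01,
       -5.42406959e-02,  1.70749653e-02,  1.68270144e-04]), 'eef_pos': array([ 0.24309187, -0.62907471,  0.22170019]), 'tool_rot': array([-8.60920153e-04,  9.83045306e-01,  1.83360652e-01, -2.38778441e-04]), 'contact_force': array([ 0.66450844, -1.0350251 ,  0.94500314]), 'wrist_torque': array([ 0.00146806, -0.01025327,  0.04669854]), 'opening': 0.997268553914533}
scene 56.429819270643925 273.7774983083627 213.0033809260393 [[-0.90878557  0.41724559  0.0038622 ]
 [ 0.3364891   0.73830387 -0.58453612]
 [-0.24674659 -0.5299184  -0.8113585 ]] [ 0.49048643 -0.08043103  1.22744205]
top 46.92592323266207 284.4462310744232 207.4128070224898 [[-0.00370292 -0.9999475  -0.00955466]
 [-0.98747649  0.00516341 -0.15768168]
 [ 0.15772274  0.00885112 -0.98744377]] [0.01231987 0.53047585 1.29795597]
wrist 65.13160123187328 280.82448356348414 205.86874585592375 [[ 0.36090964 -0.93259802 -0.00227285]
 [-0.90009944 -0.3489686   0.26084845]
 [-0.24405991 -0.09209692 -0.96537709]] [-0.67363666 -0.0325142   0.39181154]
```

View pics/scene0.png

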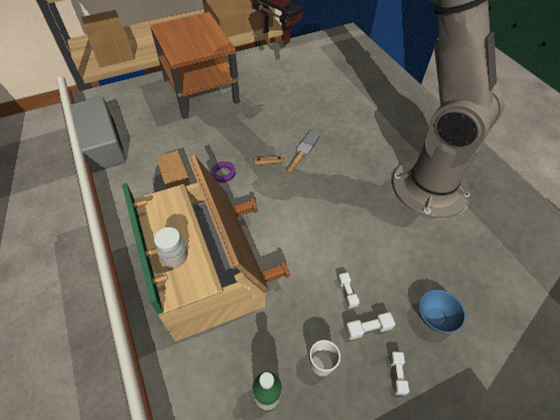

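View pics/top0.png

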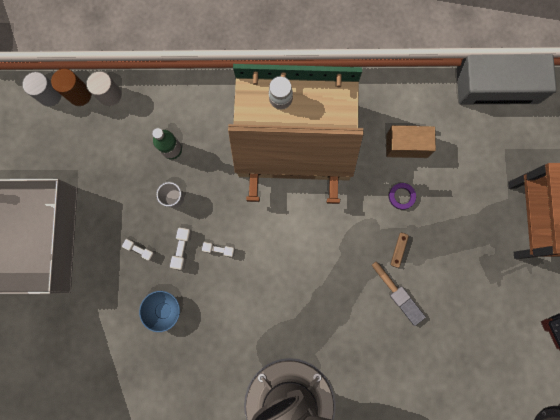

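View pics/wrist0.png

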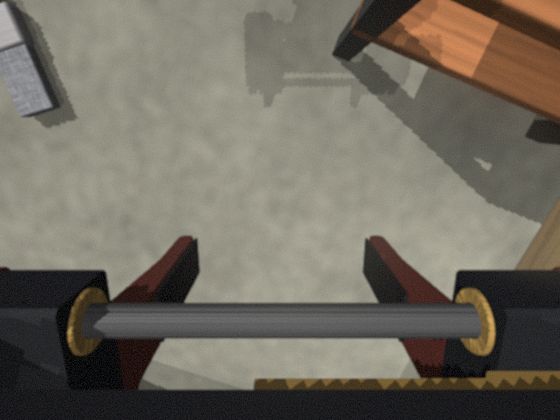

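The top view shows the station (flap edge about row 128, supports' heads at (253,197) and (333,197)), the purple ring (402,197), the stick (400,250), the large rattle (180,248) with two small look-alikes, the cup (169,195), the bowl (160,311), the bottle and the carton. I see no comb or lid. Next I'll measure.

```bash
cat > h.py <<'E'
from bench import *
import cv2, numpy as np
from scipy.spatial.transform import Rotation as Rot
def cam(n,save=None):
    d=get_image(n); h=d["frame"].shape[0]; d["f"]=h/2/np.tan(np.radians(d["vertical_fov"])/2)
    if save: cv2.imwrite("pics/"+save+".png",d["frame"])
    return d
def ray(d,u,v):
    r=np.array([(u-d["cx"])/d["f"],(v-d["cy"])/d["f"],1.0]); R=np.array(d["R"]);t=np.array(d["t"])
    return -R.T@t, R.T@r
def onz(d,u,v,z):
    c,r=ray(d,u,v); return c+r*(z-c[2])/r[2]
def proj(d,X):
    p=np.array(d["R"])@np.array(X)+d["t"]; return p[0]/p[2]*d["f"]+d["cx"],p[1]/p[2]*d["f"]+d["cy"]
def down(yaw):
    # tool z down; tool y axis along direction yaw (world), 
    y=np.array([np.cos(yaw),np.sin(yaw),0]); z=np.array([0,0,-1.]); x=np.cross(y,z)
    return frame(x,y,z)
def frame(x,y,z):
    q=Rot.from_matrix(np.array([x,y,z]).T).as_quat(); return np.array([q[3],q[0],q[1],q[2]])
def zoom(d,x0,y0,x1,y1,k,name):
    cv2.imwrite("pics/"+name+".png",cv2.resize(d["frame"][y0:y1,x0:x1],None,fx=k,fy=k,interpolation=cv2.INTER_CUBIC))
def st():
    s=sense(); print("t%.1f"%s["time"],"pos",np.round(s["eef_pos"],4),"F",np.round(s["contact_force"],1),"op %.3f"%s["opening"],"q",np.round(s["q"],2)); return s
E
python3 - <<'E'
from h import *
d=cam("top"); zoom(d,220,60,380,210,5,"topst"); zoom(d,110,170,250,280,5,"topl"); zoom(d,370,170,450,340,3.5,"topr")
s=cam("scene"); zoom(s,120,150,300,340,4,"scst")
E
```

```text
(no output)
```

View pics/topst.png

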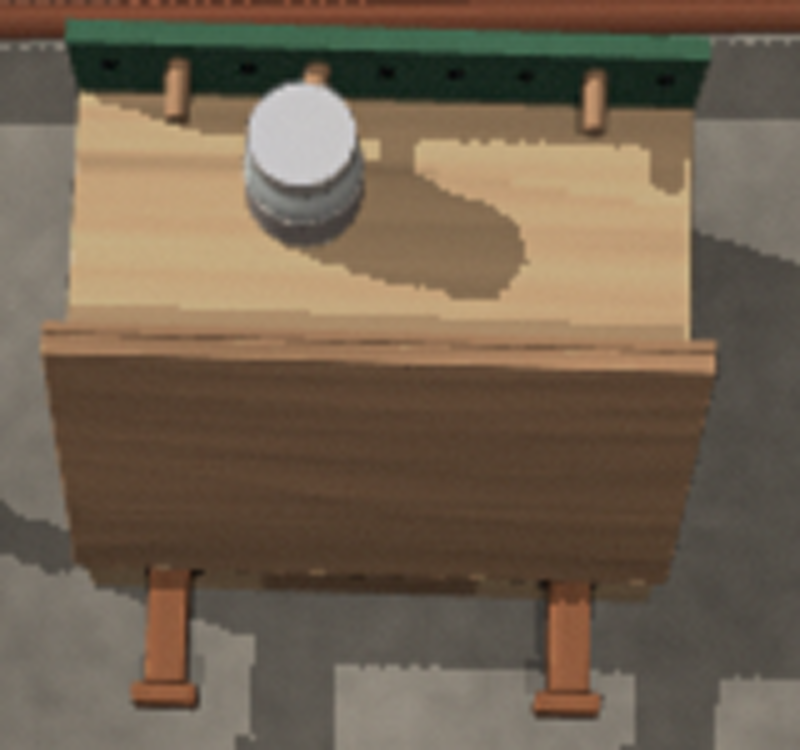

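View pics/topl.png

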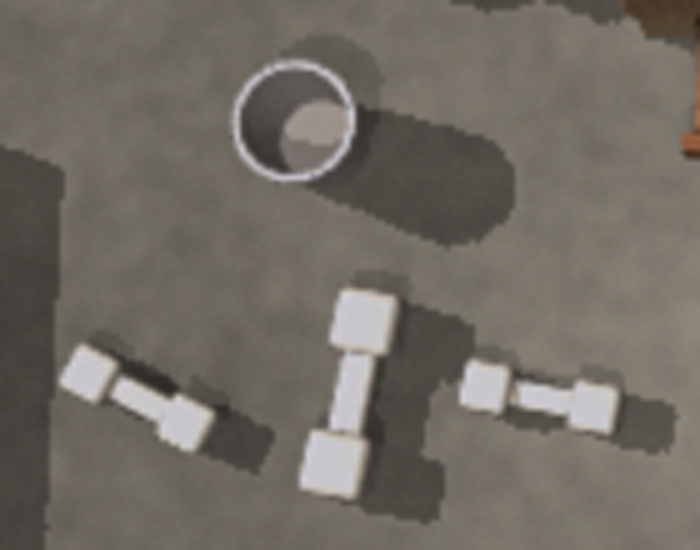

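View pics/topr.png

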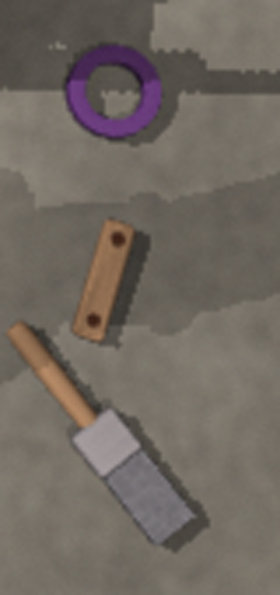

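View pics/scst.png

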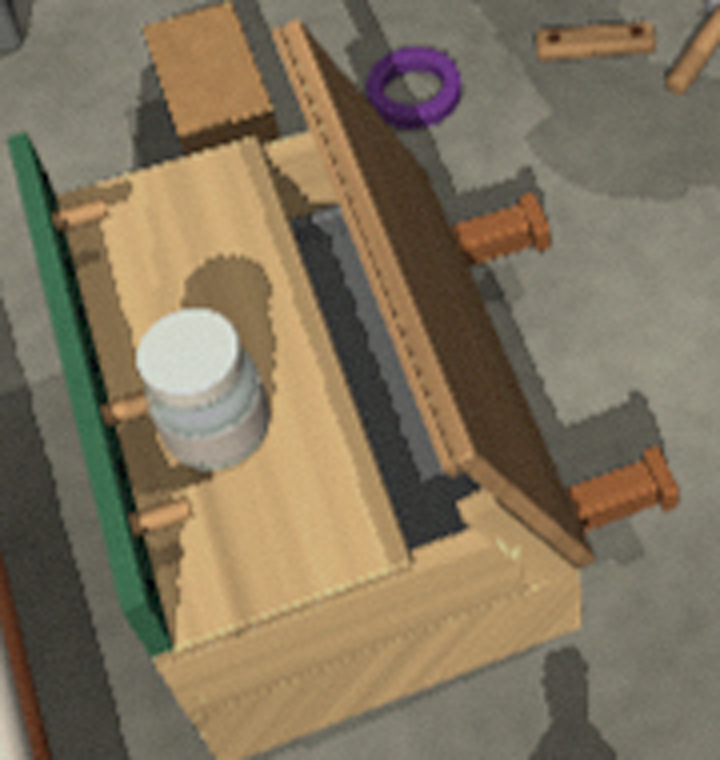

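```bash
python3 - <<'E'
from h import *
d=cam("top")
Z=lambda x,y,z:print((x,y),np.round(onz(d,220+x/5,60+y/5,z),4))
print("upstand back");Z(67,21,.237);Z(710,39,.237)
print("upstand top front");Z(72,43,.237);Z(708,58,.237)
print("shelf left/right at upstand"); Z(80,93,.177);Z(693,106,.177)
print("shelf side near flap"); Z(69,305,.177);Z(691,340,.177)
print("flap outer bottom corner? z=.085"); Z(78,563,.085);Z(664,583,.085)
print("flap top edge outer"); Z(45,350,.264);Z(715,372,.264)
print("flap top edge inner"); Z(45,325,.264);Z(715,345,.264)
print("heads top front"); Z(133,694,.073);Z(197,697,.073);Z(535,703,.073);Z(600,706,.073)
s=cam("scene")
S=lambda x,y,z:print((x,y),np.round(onz(s,120+x/4,150+y/4,z),4))
print("scene shelf front edge top"); S(258,138,.177);S(408,562,.177)
print("upstand"); S(10,140,.237);S(128,640,.237);S(25,133,.237)
# blobs
f=d["frame"].astype(int); hsv=cv2.cvtColor(d["frame"],cv2.COLOR_BGR2HSV)
for nm,x0,y0,x1,y1,z,m in [("ring",370,170,440,220,.012,(hsv[...,0]>125)&(hsv[...,0]<160)&(hsv[...,1]>90)),
   ("stick",385,228,415,275,.014,(hsv[...,1]>95)&(hsv[...,0]<25)),
   ("rattle",166,225,192,272,.028,(hsv[...,1]<40)&(hsv[...,2]>150))]:
    mm=np.zeros(m.shape,np.uint8); mm[y0:y1,x0:x1]=m[y0:y1,x0:x1]
    cs,_=cv2.findContours(mm,cv2.RETR_EXTERNAL,cv2.CHAIN_APPROX_NONE); c=max(cs,key=cv2.contourArea)
    P=np.array([onz(d,*p[0],z)[:2] for p in c]); r=cv2.minAreaRect((P*1000).astype(np.float32)); print(nm,r, cv2.contourArea(c))
E
```

```text
upstand back
(67, 21) [0.86   0.1336 0.237 ]
(710, 39) [ 0.8479 -0.1848  0.237 ]
upstand top front
(72, 43) [0.8484 0.1309 0.237 ]
(708, 58) [ 0.8379 -0.1835  0.237 ]
shelf left/right at upstand
(80, 93) [0.8489 0.1335 0.177 ]
(693, 106) [ 0.8392 -0.1847  0.177 ]
shelf side near flap
(69, 305) [0.734  0.1377 0.177 ]
(691, 340) [ 0.7131 -0.1801  0.177 ]
flap outer bottom corner? z=.085
(78, 563) [0.6201 0.1418 0.085 ]
(664, 583) [ 0.6071 -0.1756  0.085 ]
flap top edge outer
(45, 350) [0.6815 0.1386 0.264 ]
(715, 372) [ 0.6685 -0.178   0.264 ]
flap top edge inner
(45, 325) [0.6938 0.1388 0.264 ]
(715, 345) [ 0.6817 -0.1784  0.264 ]
heads top front
(133, 694) [0.5498 0.1123 0.073 ]
(197, 697) [0.548  0.0776 0.073 ]
(535, 703) [ 0.5437 -0.1057  0.073 ]
(600, 706) [ 0.5418 -0.1408  0.073 ]
scene shelf front edge top
(258, 138) [ 0.7117 -0.174   0.177 ]
(408, 562) [0.726  0.1408 0.177 ]
upstand
(10, 140) [ 0.8497 -0.1799  0.237 ]
(128, 640) [0.8642 0.1516 0.237 ]
(25, 133) [ 0.8406 -0.1816  0.237 ]
ring ((566.6361694335938, -323.4688720703125), (71.45449829101562, 74.30924987792969), 44.023048400878906) 513.0
stick ((414.3105773925781, -308.8475341796875), (25.890039443969727, 96.00502014160156), 71.23876190185547) 277.5
rattle ((420.64642333984375, 302.3355407714844), (32.097835540771484, 113.6036376953125), 79.66233825683594) 332.5
```

Three baby things are present: ring, stick and the large rattle. From the edges, the station's hinge is at about (0.622, -0.0165) with yaw about -0.038, and both supports are about 11 mm out. I'll check the wrist camera's mounting side and the IK.

```bash
cat >> h.py <<'E'
H=np.array([.622,-.0165,.085]); YAW=-.038
def W(x,y,z):  # station -> world
    c,s=np.cos(YAW),np.sin(YAW); return np.array([H[0]+c*x-s*y,H[1]+s*x+c*y,H[2]+z])
def S(p):
    c,s=np.cos(YAW),np.sin(YAW); dx,dy=p[0]-H[0],p[1]-H[1]; return np.array([c*dx+s*dy,-s*dx+c*dy,p[2]-H[2]])
DN=None
E
python3 - <<'E'
from h import *
s=sense(); d=get_image("wrist"); R=np.array(d["R"]); c=-R.T@d["t"]
q=s["tool_rot"]; T=Rot.from_quat([q[1],q[2],q[3],q[0]]).as_matrix(); print("cam in tool",T.T@(c-s["eef_pos"]))
for k in (1,-1):
    o=down(k*np.pi/2+YAW); print(k,o, "tool x",Rot.from_quat([o[1],o[2],o[3],o[0]]).as_matrix()[:,0])
    for p in [W(-.052,.11,-.04),W(-.155,.11,-.04),W(.07,0,.16),W(-.17,0,0),W(.065,0,.02)]:
        print(np.round(p,3),inverse_kinematics(p,o))
E
```

```text
cam in tool [ 0.07111242 -0.00024822 -0.16340723]
1 [0.         0.01899886 0.99981951 0.        ] tool x [-0.99927809  0.03799086  0.        ]
[0.574 0.095 0.045] [ 0.27020357  0.66488021 -0.72681097  1.87740059  0.59088134  0.82700038
  0.76606747]
[0.471 0.099 0.045] [ 0.31331933  0.55754811 -0.80290174  2.10730138  0.61269796  0.72331136
  0.64017623]
[ 0.692 -0.019  0.245] [ 0.40220767  0.5857142  -0.71582046  1.44593536  0.39149715  1.25551061
  1.18055469]
[ 0.452 -0.01   0.085] [ 0.56737765  0.43191635 -0.81146542  2.15025363  0.46704477  0.74006041
  0.98040433]
[ 0.687 -0.019  0.105] [ 0.41498945  0.72525436 -0.72632213  1.58131132  0.53514452  1.0428526
  1.07088857]
-1 [ 0.          0.99981951 -0.01899886  0.        ] tool x [ 0.99927809 -0.03799086  0.        ]
[0.574 0.095 0.045] [ 0.00493238  0.57622597 -0.36153204  1.89563017  0.29597391  0.72181891
 -2.13593218]
[0.471 0.099 0.045] [ 6.01777125e-04  4.58662870e-01 -4.07828277e-01  2.12664424e+00
  3.10530062e-01  6.12215820e-01 -2.23461644e+00]
[ 0.692 -0.019  0.245] [ 0.1103065   0.50293054 -0.25450134  1.46926825  0.131293    1.18611465
 -1.77210531]
[ 0.452 -0.01   0.085] [ 0.19643048  0.33980468 -0.3636108   2.17245803  0.19475742  0.65924152
 -1.91151221]
[ 0.687 -0.019  0.105] [ 0.06128347  0.61919278 -0.18071663  1.60921817  0.13098597  0.92506048
 -1.77433262]
```

```bash
cat >> h.py <<'E'
DN=down(np.pi/2+YAW)
E
python3 - <<'E'
from h import *
servo_line([.243,-.63,.35],speed=.3)
move_to([.50,-.13,.30],DN); st()
for y in (-.11,.11):
    servo_line(W(-.054,y,.10),DN,speed=.3)
    servo_line(W(-.054,y,-.035),DN,speed=.15,force_limit=12); st()
    clamp(30); st()
    hit=servo_line(W(-.165,y,-.035),DN,speed=.06,force_limit=25); print(hit); st()
    open_jaws(); servo_line(sense()["eef_pos"]+[0,0,.13],speed=.3)
cam("top","top1"); d=cam("scene","scene1")
E
```

```text
t3.0 pos [ 0.4999 -0.131   0.2998] F [-0.6  0.6  0. ] op 0.996 q [ 0.7   0.2  -0.65  1.8   0.13  1.18  1.54]
t4.7 pos [ 0.5647 -0.1244  0.0511] F [ 0.1 -0.1  0.6] op 1.005 q [ 0.51  0.59 -0.53  1.9   0.42  0.76  1.28]
t5.7 pos [ 0.5639 -0.1229  0.05  ] F [ 0.4  4.6 -0.1] op 0.250 q [ 0.51  0.59 -0.53  1.9   0.42  0.76  1.28]
True
t7.2 pos [ 0.4664 -0.1191  0.0501] F [ 1.5 -0.1 -1.7] op 0.249 q [ 0.58  0.47 -0.55  2.12  0.41  0.64  1.28]
t10.9 pos [0.5729 0.0956 0.0509] F [0.3 0.2 0.1] op 0.999 q [ 0.18  0.61 -0.6   1.89  0.48  0.79  0.86]
t11.9 pos [0.5722 0.097  0.05  ] F [ 1.4  4.8 -3.4] op 0.248 q [ 0.18  0.62 -0.6   1.89  0.48  0.78  0.86]
True
t13.4 pos [0.4763 0.1007 0.0502] F [ 1.5  1.5 -1.7] op 0.246 q [ 0.18  0.5  -0.63  2.11  0.47  0.67  0.77]
```

View pics/scene1.png

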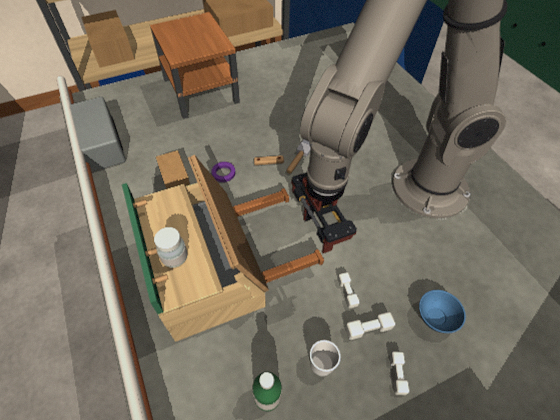

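View pics/top1.png

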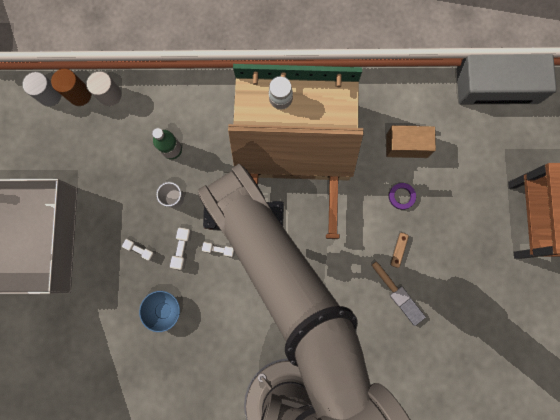

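Both bars are drawn out (scene heads at (286,197) and (320,258)), and each pull ended on the force stop after 96–97 mm. Next I check the head positions numerically and lower the flap.

```bash
python3 - <<'E'
from h import *
d=cam("top")
print("head right",S(onz(d,333,237.5,.073)))
s=cam("scene"); print("scene heads",[np.round(S(onz(s,u,v,.073)),3) for u,v in [(289,198),(323,258)]])
print("jar top",S(onz(d,281,85,.257)))
servo_line(list(sense()["eef_pos"][:2])+[.36],speed=.3)
servo_line(W(.092,0,.27),DN,speed=.3)
servo_line(W(.092,0,.157),DN,speed=.15,force_limit=8); st()
def tcp(th,r=.168):
    ph=th-.35; return r*-np.sin(ph)+.010, r*np.cos(ph)
x,z=tcp(.35)
print(servo_line(W(x+.006,0,.160),DN,speed=.1,force_limit=40)); st()
for th in np.arange(.45,1.93,.1):
    x,z=tcp(th); r=servo_line(W(x,0,z),DN,speed=.1,force_limit=40)
    if r: print("hit",th); break
st(); cam("scene","scene2")
E
```

```text
head right [-0.17455765 -0.11017023 -0.012     ]
scene heads [array([-0.17 , -0.085, -0.012]), array([-0.172,  0.124, -0.012])]
jar top [0.1726567  0.03833755 0.172     ]
t17.9 pos [ 0.7144 -0.0197  0.2434] F [-0.4 -0.3  1.2] op 0.997 q [ 0.34  0.61 -0.64  1.39  0.36  1.26  1.21]
False
t18.9 pos [ 0.6377 -0.0173  0.2446] F [-0.9 -0.3  0. ] op 0.997 q [ 0.41  0.48 -0.67  1.59  0.32  1.19  1.21]
t23.7 pos [ 0.4644 -0.0105  0.0969] F [-0.2 -0.4  0.7] op 1.000 q [ 0.46  0.39 -0.68  2.12  0.36  0.74  1.09]
```

View pics/scene2.png

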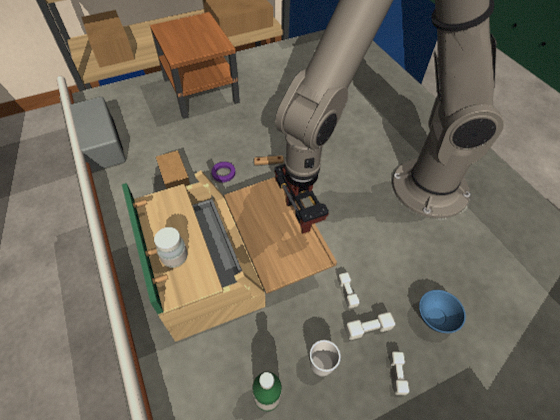

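The flap is nearly level (free edge from (272,180) to (333,262)). I'll press it onto its stops.

```bash
python3 - <<'E'
from h import *
print(servo_line(W(-.160,0,-.012),DN,speed=.04,force_limit=25)); st()
servo_line(sense()["eef_pos"]+[0,0,.12],speed=.25)
servo_line(W(.02,0,.20),DN,speed=.3)
d=cam("top"); zoom(d,200,100,400,250,4,"top3"); cam("scene","scene3"); cam("wrist","wr3")
E
```

```text
True
t24.1 pos [ 0.4645 -0.0104  0.0852] F [-4.7 -1.6 15.8] op 1.001 q [ 0.44  0.41 -0.66  2.13  0.38  0.72  1.06]
```

View pics/top3.png

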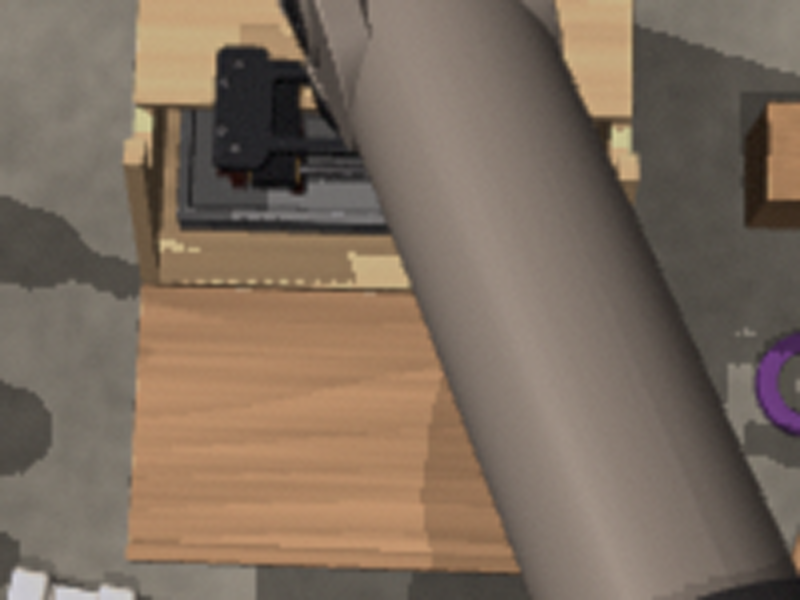

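View pics/scene3.png

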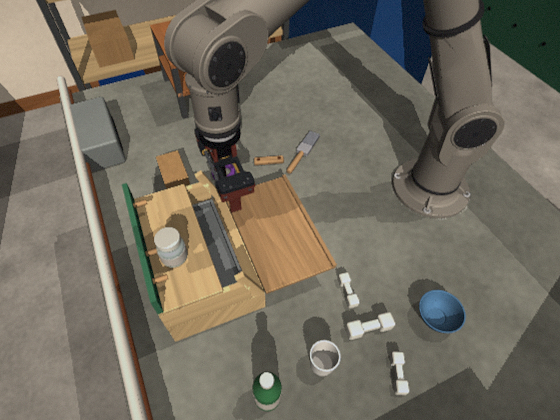

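View pics/wr3.png

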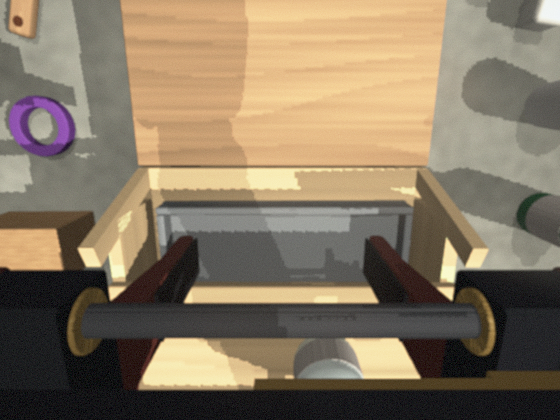

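The flap is level (tip at z = 0.085 under 16 N). The tray's front wall shows in the wrist view, from (157,205) to (412,207). I'll measure it, then hook it.

```bash
python3 - <<'E'
from h import *
w=cam("wrist"); zoom(w,130,150,440,300,2.5,"wr3z")
for u,v in [(157,203),(412,205),(160,212),(410,214)]: print((u,v),np.round(S(onz(w,u,v,.121)),4))
for u,v in [(137,167),(433,167)]: print("hinge",np.round(S(onz(w,u,v,.085)),4))
d=cam("top"); print(S(onz(d,245,155,.121)))
print("flap edge",[np.round(S(onz(d,200+x/4,100+y/4,.091)),4) for x,y in [(127,560),(520,573)]])
E
```

```text
(157, 203) [ 0.0318 -0.1268  0.036 ]
(412, 205) [0.0336 0.1348 0.036 ]
(160, 212) [ 0.0414 -0.1246  0.036 ]
(410, 214) [0.0432 0.1337 0.036 ]
hinge [-1.00e-04 -1.59e-01  0.00e+00]
hinge [-0.0005  0.1684  0.    ]
[0.0323158 0.1311921 0.036    ]
flap edge [array([-0.1919,  0.1584,  0.006 ]), array([-0.1918, -0.101 ,  0.006 ])]
```

View pics/wr3z.png

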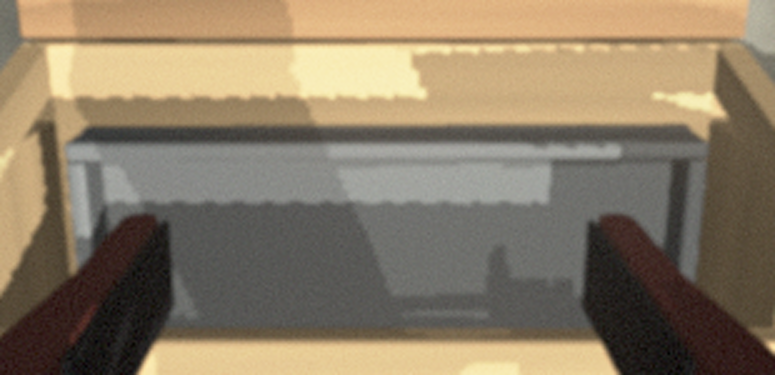

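```bash
python3 - <<'E'
from h import *
servo_line(W(.061,.004,.15),DN,speed=.2)
print(servo_line(W(.061,.004,.021),DN,speed=.1,force_limit=8)); st()
print(servo_line(W(-.138,.004,.021),DN,speed=.1,force_limit=20)); st()
servo_line(W(-.132,.004,.021),DN,speed=.05)
servo_line(W(-.132,.004,.16),DN,speed=.2)
move_to([.42,-.25,.33],down(np.radians(71.2))); st()
d=cam("top","top4"); zoom(d,210,120,380,240,4.5,"top4z")
E
```

```text
False
t27.7 pos [ 0.6837 -0.0147  0.1068] F [-0.1 -0.9 -0.2] op 0.999 q [ 0.34  0.68 -0.61  1.6   0.44  1.    1.13]
False
t29.9 pos [ 0.4844 -0.0072  0.106 ] F [ 0.7 -0.3  0.8] op 0.998 q [ 0.47  0.41 -0.7   2.07  0.37  0.78  1.08]
t32.0 pos [ 0.4204 -0.2484  0.3293] F [ 0.   0.4 -0.2] op 1.000 q [ 1.02  0.13 -0.66  1.81  0.08  1.23  1.58]
```

View pics/top4.png

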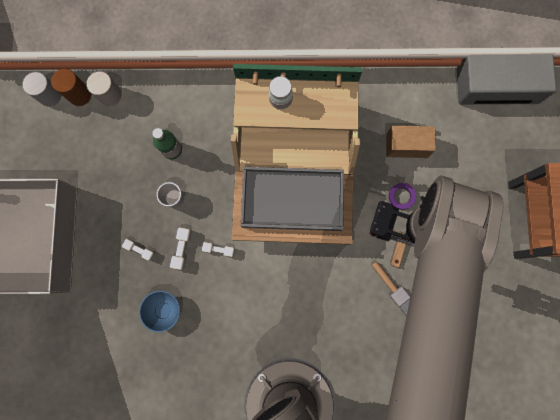

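View pics/top4z.png

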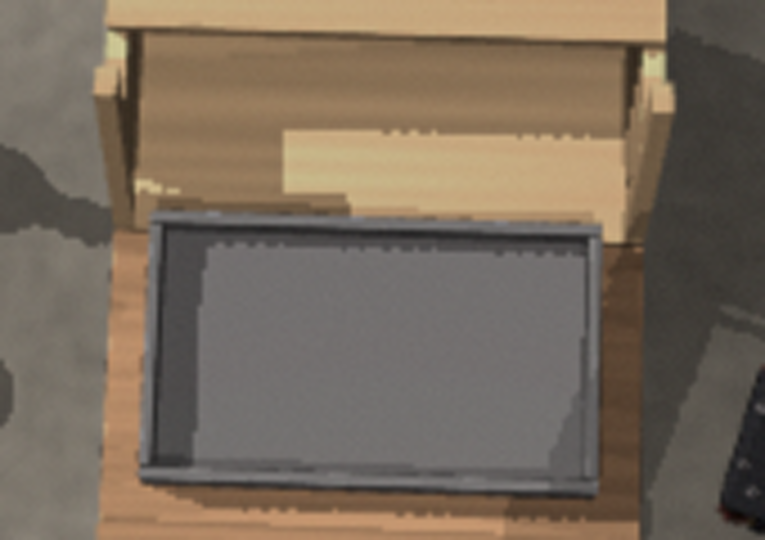

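The tray is out on the flap and square; its rim corners in the zoom are (153,213), (601,226), (597,487) and (143,473). I'll compute its pose and take a wrist view of the stick.

```bash
python3 - <<'E'
from h import *
d=cam("top")
P=np.array([onz(d,210+x/4.5,120+y/4.5,.121) for x,y in [(153,213),(601,226),(597,487),(143,473)]])
print(np.round(P,4)); m=P.mean(0); print("mid",m,"station",S(m)); v=(P[0]-P[1])+(P[3]-P[2]); print("yaw",np.arctan2(-v[0],v[1]))
move_to([.42,-.309,.25],down(np.radians(71.2)))
w=cam("wrist","wr4")
E
```

```text
[[ 0.6257  0.1157  0.121 ]
 [ 0.6163 -0.1468  0.121 ]
 [ 0.4627 -0.141   0.121 ]
 [ 0.4721  0.12    0.121 ]]
mid [ 0.54419453 -0.01302524  0.121     ] station [-0.07788131  0.00051635  0.036     ]
yaw -0.035824387215585764
```

View pics/wr4.png

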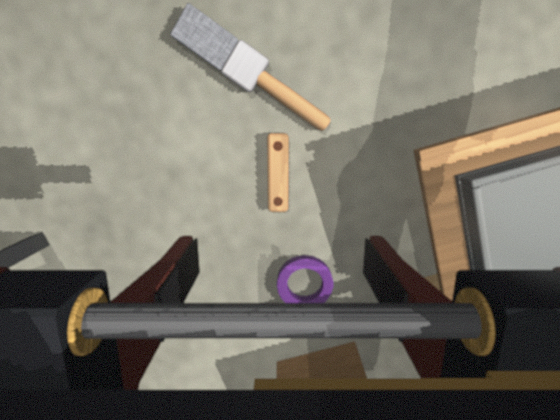

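```bash
cat >> h.py <<'E'
TM=np.array([.5442,-.0130]); TY=-.036
def T(x,y,z=0): # tray frame, z above tray floor
    c,s=np.cos(TY),np.sin(TY); return np.array([TM[0]+c*x-s*y,TM[1]+s*x+c*y,.099+z])
TD=down(np.pi/2+TY)
E
python3 - <<'E'
from h import *
w=cam("wrist"); p=onz(w,279,172,.016); print("stick",p, [np.round(onz(w,u,v,.016),4) for u,v in [(278.5,133),(279,211)]])
o=down(np.radians(71.2))
p[:2]=(p[:2]+np.array([.4143,-.3088]))/2
servo_line([p[0],p[1],.06],o,speed=.25); print(servo_line([p[0],p[1],.004],o,speed=.1,force_limit=8)); st()
clamp(25); st()
servo_line([p[0],p[1],.22],o,speed=.25); st()
cam("scene","sc5")
move_to(T(0,-.015,.12),TD); st()
E
```

```text
stick [ 0.41450377 -0.30696164  0.016     ] [array([ 0.3702, -0.2926,  0.016 ]), array([ 0.4614, -0.3229,  0.016 ])]
False
t34.3 pos [ 0.4148 -0.308   0.0043] F [-0.1  0.1 -0.2] op 1.000 q [ 0.89  0.59 -0.46  2.06  0.45  0.6   1.35]
t35.3 pos [ 0.4144 -0.3079  0.004 ] F [0.6 0.2 0.4] op 0.297 q [ 0.89  0.59 -0.46  2.06  0.45  0.6   1.35]
t36.3 pos [ 0.4135 -0.3075  0.2187] F [ 0.4 -0.4 -0.4] op 0.293 q [ 1.04  0.28 -0.62  1.9   0.19  1.02  1.59]
t37.5 pos [ 0.5434 -0.0301  0.2186] F [-0.3  0.2 -0.3] op 0.292 q [ 0.59  0.37 -0.8   1.83  0.31  1.07  1.2 ]
```

View pics/sc5.png

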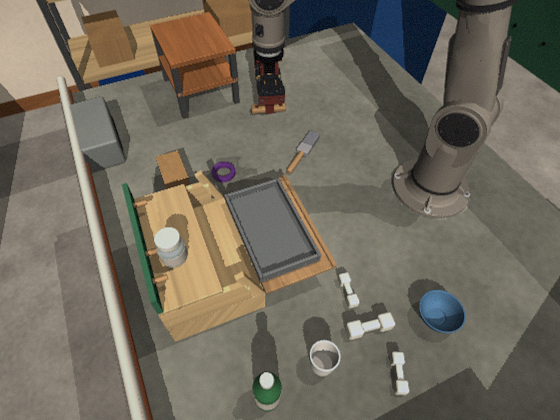

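The stick is held (opening 0.293, about 26 mm, as expected). I'll place it, then look at the ring.

```bash
python3 - <<'E'
from h import *
print(servo_line(T(0,-.015,.007),TD,speed=.12,force_limit=8)); st()
open_jaws(); servo_line(T(0,-.015,.12),TD,speed=.25); st()
for y in (0,np.pi): print(y,inverse_kinematics(T(0,-.08,.01),down(y+TY)),inverse_kinematics([.567,-.3235,.01],down(y+TY)))
move_to([.567-.02,-.3235+.0,.25],TD)
cam("wrist","wr6"); d=cam("top","top6")
E
```

```text
False
t38.6 pos [ 0.5443 -0.0279  0.1067] F [-0.3  0.5 -0.2] op 0.294 q [ 0.51  0.51 -0.73  1.93  0.44  0.86  1.08]
t40.3 pos [ 0.5433 -0.0283  0.2187] F [-0.4 -0.4  0.1] op 1.000 q [ 0.59  0.37 -0.81  1.83  0.31  1.07  1.2 ]
0 [ 0.38593876  0.44389668 -0.41330974  1.93690784  0.24079471  0.80857859
 -0.19514073] [ 0.63428762  0.70642854 -0.29656555  1.73323242  0.28384154  0.74419639
  0.15850426]
3.141592653589793 [ 0.82628123  0.63484738 -1.02914407  1.90957342  0.65776844  0.98128467
  2.59716072] [ 1.01454967  0.87657958 -0.88133046  1.70520523  0.80649475  0.96402072
  2.92360349]
```

View pics/wr6.png

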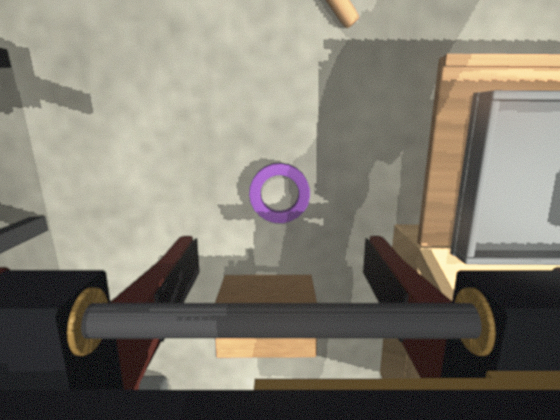

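View pics/top6.png

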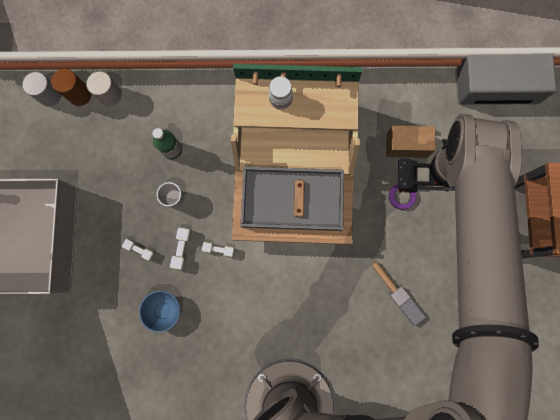

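The ring is at wrist (280,193), and the stick lies in the tray as planned (top view (299,198)). I'll measure the ring and grip it across its diameter.

```bash
python3 - <<'E'
from h import *
w=cam("wrist"); hsv=cv2.cvtColor(w["frame"],cv2.COLOR_BGR2HSV)
m=((hsv[...,0]>125)&(hsv[...,0]<160)&(hsv[...,1]>80)).astype(np.uint8)
c=max(cv2.findContours(m,cv2.RETR_EXTERNAL,cv2.CHAIN_APPROX_NONE)[0],key=cv2.contourArea)
P=np.array([onz(w,*q[0],.010)[:2] for q in c]); (cx,cy),r=cv2.minEnclosingCircle((P*1000).astype(np.float32)); print(cx,cy,r)
p=np.array([cx,cy])/1000
q=(p*2+np.array([.5666,-.3235]))/3 if np.hypot(*(p-[.5666,-.3235]))<.006 else p; print(q)
servo_line([*q,.06],TD,speed=.25); print(servo_line([*q,.004],TD,speed=.08,force_limit=6)); st()
clamp(20); st()
servo_line([*q,.24],TD,speed=.25); st()
move_to(T(0,-.081,.14),down(TY)); st(); cam("scene","sc7")
E
```

```text
568.2921142578125 -323.00396728515625 38.10637283325195
[ 0.56772808 -0.32316931]
False
t43.4 pos [ 0.5681 -0.3232  0.0042] F [-0.1  0.7  0.2] op 1.001 q [ 0.82  0.77 -0.57  1.72  0.54  0.82  1.53]
t43.7 pos [ 0.5681 -0.3233  0.0046] F [-0.4  0.2  2.4] op 0.856 q [ 0.82  0.77 -0.57  1.72  0.54  0.82  1.53]
t44.8 pos [ 0.5667 -0.3229  0.2383] F [-0.3  0.2 -1. ] op 0.853 q [ 0.91  0.52 -0.7   1.56  0.35  1.2   1.68]
t46.4 pos [ 0.5412 -0.0944  0.2386] F [ 1.3 -0.6 -0.6] op 0.853 q [ 0.46  0.3  -0.49  1.81  0.16  1.07 -0.12]
```

View pics/sc7.png

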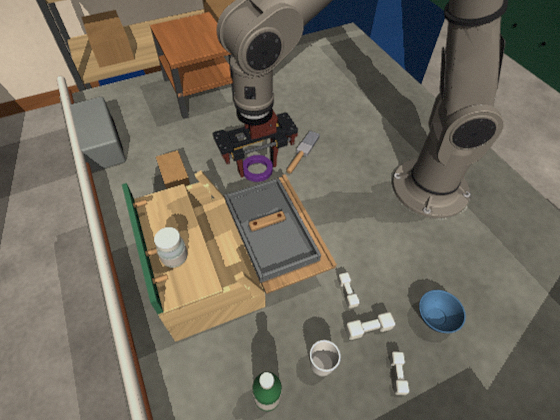

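```bash
python3 - <<'E'
from h import *
print(servo_line(T(0,-.081,.007),down(TY),speed=.12,force_limit=8)); st()
open_jaws(); servo_line(T(0,-.081,.16),down(TY),speed=.25); st()
move_to(T(-.05,.06,.2),TD)
move_to([.42,.22,.30],down(np.radians(79.7)))
cam("wrist","wr8"); d=cam("top","top8"); zoom(d,110,170,250,280,5,"top8l")
E
```

```text
False
t47.7 pos [ 0.5419 -0.094   0.1067] F [-0.8 -0.7 -0.5] op 0.853 q [ 0.41  0.45 -0.45  1.94  0.27  0.81 -0.22]
t48.9 pos [ 0.5404 -0.094   0.2578] F [ 0.2  0.3 -0.8] op 1.002 q [ 0.47  0.28 -0.49  1.79  0.15  1.11 -0.11]
```

View pics/wr8.png

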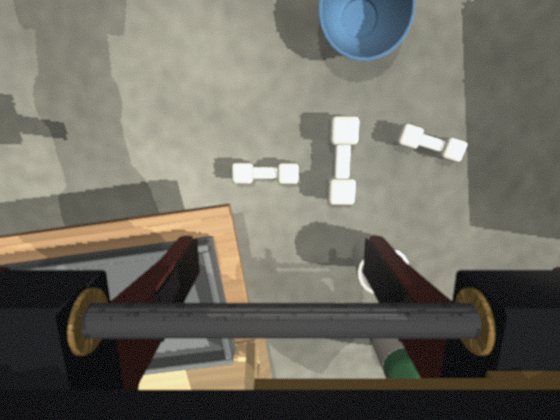

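View pics/top8.png

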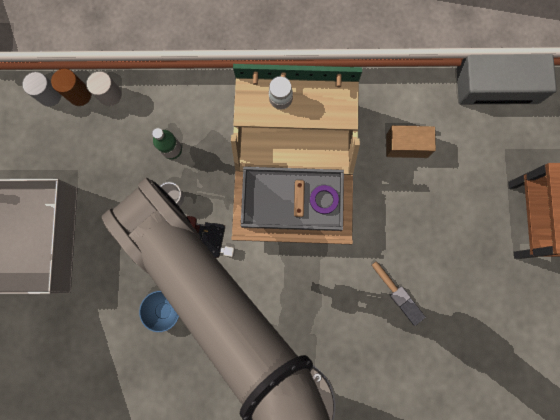

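The ring and stick are in the tray. The wrist view shows the rattle from (345,130) to (342,192), with look-alikes on either side ending at (299,173) and (401,134). I'll measure them.

```bash
python3 - <<'E'
from h import *
w=cam("wrist"); hsv=cv2.cvtColor(w["frame"],cv2.COLOR_BGR2HSV)
m=((hsv[...,1]<45)&(hsv[...,2]>185)).astype(np.uint8); m[225:]=0
for c in cv2.findContours(m,cv2.RETR_EXTERNAL,cv2.CHAIN_APPROX_NONE)[0]:
    if cv2.contourArea(c)<300: continue
    for z in (.036,):
        P=np.array([onz(w,*q[0],z)[:2] for q in c]); r=cv2.minAreaRect((P*1000).astype(np.float32)); print(cv2.contourArea(c),np.round(r[0]),np.round(r[1]),r[2])
    print(np.round(cv2.boxPoints(r)).tolist())
E
```

```text
370.5 [422. 228.] [25. 26.] 79.53075408935547
[[407.0, 218.0], [433.0, 214.0], [437.0, 238.0], [411.0, 243.0]]
620.0 [413. 185.] [58. 25.] 79.5274658203125
[[396.0, 159.0], [420.0, 154.0], [431.0, 211.0], [406.0, 216.0]]
1488.0 [398.  92.] [118.  55.] 29.077421188354492
[[333.0, 87.0], [360.0, 39.0], [463.0, 96.0], [436.0, 144.0]]
360.5 [430. 445.] [25. 26.] 62.57603073120117
[[412.0, 440.0], [435.0, 428.0], [447.0, 450.0], [424.0, 462.0]]
614.5 [409. 405.] [55. 26.] 63.418357849121094
[[385.0, 386.0], [409.0, 374.0], [433.0, 424.0], [410.0, 435.0]]
1756.0 [420. 302.] [ 34. 114.] 79.57734680175781
[[361.0, 296.0], [473.0, 275.0], [479.0, 309.0], [367.0, 329.0]]
```

```bash
python3 - <<'E'
from h import *
yaw=np.radians(79.6); o=down(yaw); j=np.array([np.cos(yaw),np.sin(yaw)]); a=np.array([j[1],-j[0]])
p=np.array([.420,.302])+.006*a+.004*j
servo_line([*p,.12],o,speed=.25); print(servo_line([*p,.006],o,speed=.1,force_limit=8)); st()
clamp(35); st()
servo_line([*p,.24],o,speed=.25); st()
move_to(T(.006,.062,.15),TD); st(); cam("scene","sc9")
E
```

```text
False
t53.2 pos [0.427  0.3052 0.0066] F [-0.1  0.5  0.3] op 1.004 q [-0.2   0.65 -0.69  2.03  0.65  0.69  0.08]
t54.3 pos [0.4266 0.3048 0.006 ] F [ 0.4  0.3 -0.6] op 0.225 q [-0.2   0.65 -0.69  2.03  0.65  0.69  0.08]
t55.4 pos [0.426  0.3041 0.2387] F [-1.   0.2 -0.9] op 0.223 q [ 0.02  0.34 -0.92  1.85  0.3   1.1   0.37]
t56.5 pos [0.5518 0.0506 0.2487] F [ 0.1  0.4 -0.3] op 0.225 q [ 0.49  0.38 -0.88  1.77  0.32  1.14  1.05]
```

View pics/sc9.png

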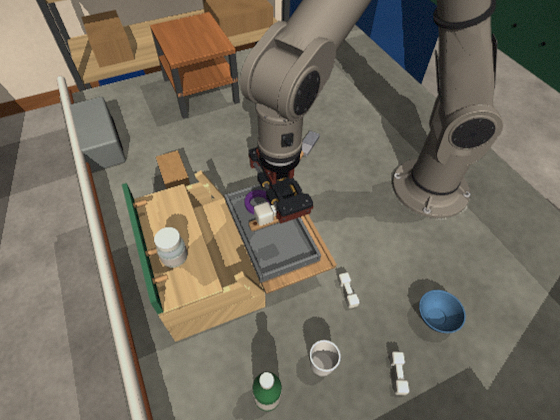

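The rattle is held (opening 0.225, about 20 mm), and the look-alikes haven't moved. I'll place it.

```bash
python3 - <<'E'
from h import *
print(servo_line(T(.006,.062,.010),TD,speed=.12,force_limit=8)); st()
open_jaws(); servo_line(T(.006,.062,.16),TD,speed=.25); st()
move_to([.42,.30,.33],TD)
d=cam("top","top10"); zoom(d,210,120,380,250,4.5,"top10z"); cam("scene","sc10")
E
```

```text
False
t57.8 pos [0.553  0.0489 0.1098] F [-0.1  0.2 -0.2] op 0.226 q [ 0.41  0.54 -0.79  1.91  0.48  0.89  0.91]
t59.7 pos [0.5517 0.0483 0.2578] F [ 0.2  0.  -0.4] op 0.999 q [ 0.5   0.37 -0.88  1.76  0.31  1.16  1.06]
```

View pics/top10z.png

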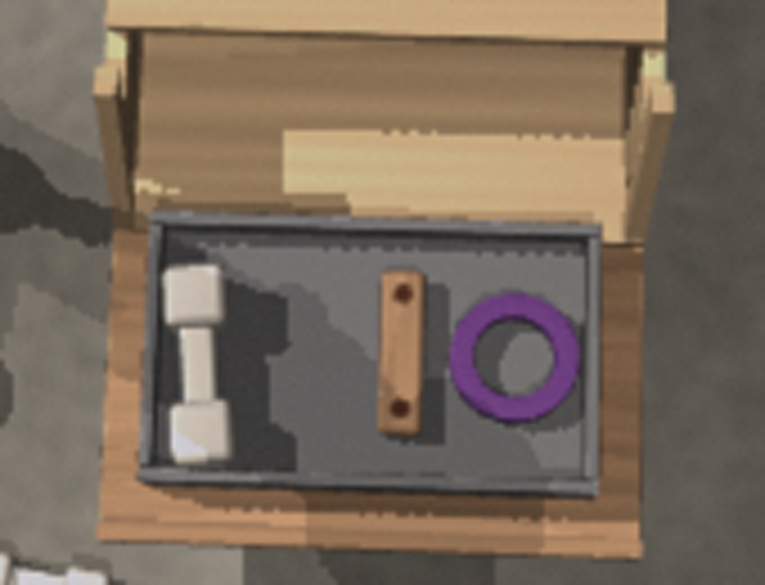

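View pics/sc10.png

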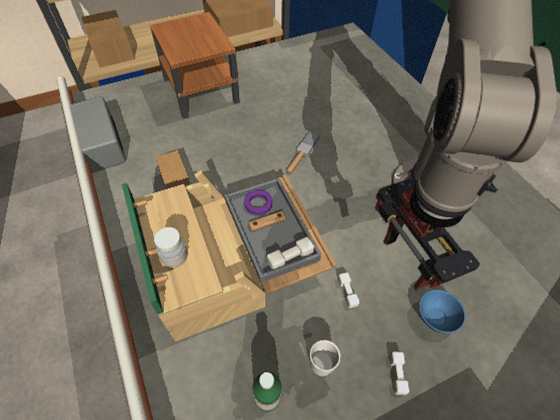

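All three are inside the tray walls; the rattle has shifted toward the left wall but is still inside. I'll check the whole ledge for a hidden comb or lid.

View pics/top10.png

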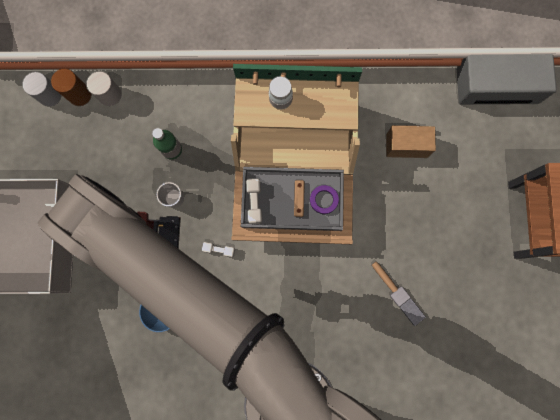

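No other baby thing is on the ledge. Next I push the tray back, with the open fingers on the outside of its front wall.

```bash
python3 - <<'E'
from h import *
move_to(W(-.185,.001,.15),DN)
print(servo_line(W(-.188,.001,.012),DN,speed=.15,force_limit=8)); st()
print(servo_line(W(.028,.001,.012),DN,speed=.08,force_limit=20)); st()
servo_line(W(.010,.001,.014),DN,speed=.08)
servo_line(W(.0,.001,.17),DN,speed=.25)
w=cam("wrist","wr11")
move_to([.42,.30,.33],TD); st()
d=cam("top","top11"); zoom(d,210,90,380,250,4.4,"top11z"); cam("scene","sc11")
E
```

```text
False
t63.2 pos [ 0.4348 -0.008   0.0976] F [ 0.5 -1.2  1.1] op 1.002 q [ 0.68  0.42 -0.94  2.17  0.49  0.77  0.94]
False
t66.1 pos [ 0.6499 -0.0166  0.097 ] F [-2.2  0.4 -1.2] op 0.999 q [ 0.49  0.71 -0.81  1.68  0.59  1.01  1.  ]
t68.7 pos [0.4212 0.2987 0.3295] F [-0.4 -0.8  0.4] op 1.000 q [ 0.22  0.31 -1.16  1.74  0.29  1.29  0.53]
```

View pics/top11z.png

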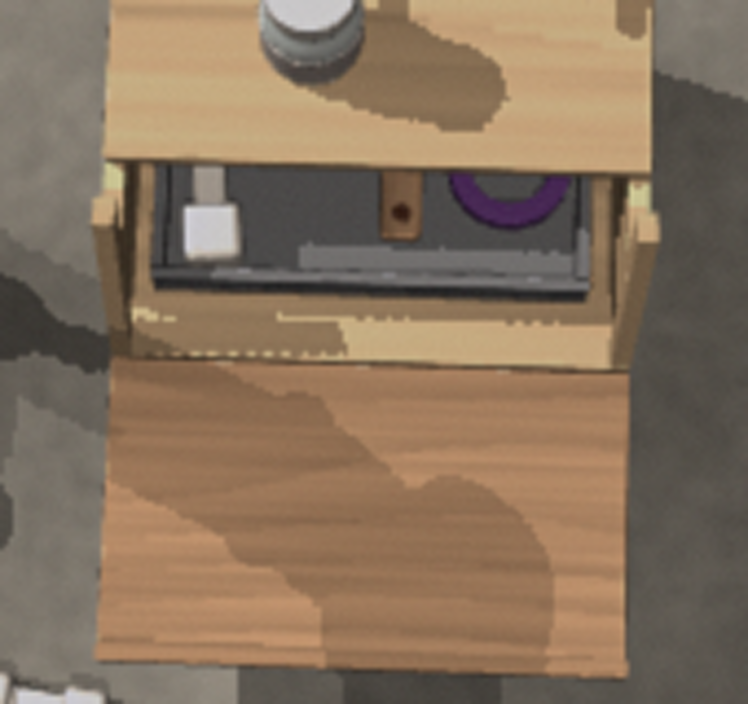

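View pics/sc11.png

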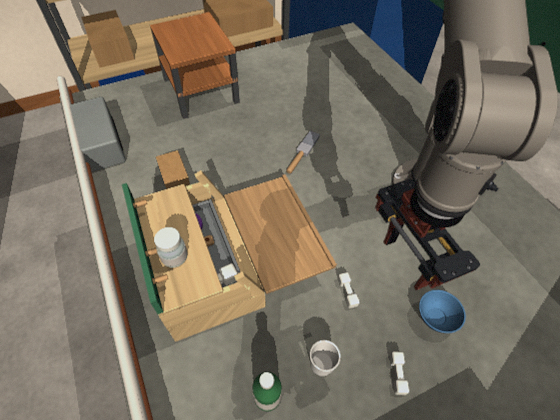

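View pics/wr11.png

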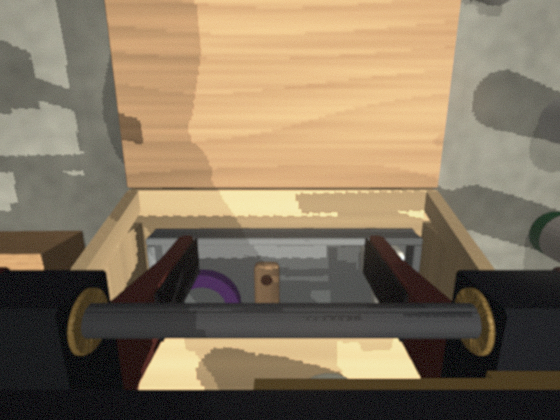

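```bash
python3 - <<'E'
from h import *
d=cam("top"); Z=lambda x,y,z:S(onz(d,210+x/4.4,90+y/4.4,z))
a,b=Z(153,279,.121),Z(586,292,.121); print("front outer rim",np.round(a,4),np.round(b,4),"turn",np.arctan2(a[0]-b[0],a[1]-b[1]),"mid x",(a[0]+b[0])/2+.08)
print("flap edge",np.round(Z(97,660,.091),4),np.round(Z(627,676,.091),4))
sc=cam("scene"); print("flap corners scene",[np.round(S(onz(sc,u,v,.091)),4) for u,v in [(288,177),(335,264)]])
st()
E
```

```text
front outer rim [0.0366 0.132  0.036 ] [ 0.0368 -0.1289  0.036 ] turn -0.000753778355875254 mid x 0.11674201115545557
flap edge [-0.1919  0.1576  0.006 ] [-0.1908 -0.1602  0.006 ]
flap corners scene [array([-0.1921, -0.1442,  0.006 ]), array([-0.1855,  0.1591,  0.006 ])]
t68.9 pos [0.4208 0.2992 0.3297] F [-0.5 -0.3  1.1] op 1.003 q [ 0.22  0.31 -1.16  1.74  0.29  1.29  0.53]
```

The tray's middle is 117 mm behind the hinge and square to the station, the flap is still level, and the arm is clear of everything. I'm handing in.

```bash
python3 -c "
from bench import *
hand_in(); print(sense()['time'])"
```

```text
the job is handed in; nothing more can be done
the job is handed in; nothing more can be done
```

The job is done and handed in at about 69 s of the 210 s; the hand-in gives no verdict. I pulled both supports out until they stopped, about 107 mm by my estimate. I then pressed the flap down level and drew the tray out to 78 mm in front of the hinge. The three baby things on the ledge (stick, ring and the largest rattle) went into the tray, and I pushed it back under the shelf.

**Last checks:**
- **Tray:** its middle is about 117 mm behind the hinge line, with the front wall 37 mm behind it, turned less than 0.01 rad.
- **Flap:** the free edge measures level in the top view. One corner in the scene view read about 6 mm off, which I put down to picking the pixel.
- **Contents:** all three things showed inside the tray before the push. Afterwards their visible parts were still inside, but the shelf hides the rest.
- **Rattle:** it ended up closer to the tray's left wall than where I put it, and I don't know why. It was still inside, so I left it.
- **Other things:** the cup, jar, bottle, carton, brush, bowl and the small look-alike rattles look unmoved, judged by eye only. There was no comb or lid.

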